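# Long-press the footswitch of the two-knob effects pedal

### The arm

A 6-joint arm with a two-finger parallel gripper is mounted at the origin on the work surface. World frame = base frame: x ahead of the robot, y to its left, z up, the work surface at z = 0. Lengths are in m, angles in rad, forces in N, time in s.
With the tool pointing down it reaches from about 0.35 to 0.975 m from the base axis. Payload 4.9 kg.
Tool frame: the origin (TCP) lies between the finger pads, 19 mm behind the fingertips; this is the grasp point; z points along the fingers, y is the line along which they close (so a half turn about z gives the same grasp; the last joint's range is limited). The gripper opens to 85 mm and grips with 20 to 120 N. Pads are 22 mm wide; open, the fingers measure 114 mm over their backs; the gripper's body (76 mm by 85 mm) begins 54 mm behind the grasp point. The pads swing forward as they close: fully open they stand 13 mm farther back than shut.
Start: joints at [1.112, 0.053, 1.613, -0, 1.476, -0.119], TCP at [0.208, 0.589, 0.25] pointing down, gripper open.
Joint ranges: [-3.01, 3.01], [-1.01, 2.22], [0.06, 2.58], [-1.02, 4.17], [0.09, 2.62], [-3.14, 3.14]. Speed limits (rad/s): [2.57, 2.57, 3.14, 3.14, 3.14, 3.14].

### API

Orientations are given as a rotation vector (axis times angle).
In Python, from station import get_obs, get_image, calibration, finish_job gives the robot as it stands. The module is installed in compiled form; this text tells all that it offers.
- The arm moves only by the tool arm_command, never from a script. Its argument "plan" is a list that holds one entry, the list of rows, each a list of 6 numbers: the shift along the tool's x, y, z in cm, then the turn, a rotation vector about the tool's x, y, z in rad. A call has 1 to 12 rows; each row is the pose to reach, as a shift and turn from the pose commanded when the call began, along the tool's axes at that moment; what a row does not reach only later rows make up. A row lasts 1/12 s, in which the tool goes at most 41.7 mm and 7.16 degrees, less where a joint would pass 70% of its speed; a pose out of reach is approached as far as the arm can. A call with a gripper value outside its range is refused whole. "gripper" is the closure, from -1 (fully open) to 1 (shut), set as the call begins (left out, the last holds). The fingers move at their own pace and stop on an object; "force" is the grip in N (left out, the last holds). Time passes only in rows, so rows that repeat a pose let the fingers close. It gives the time, the measured TCP pose, the force, the opening and the grip force at its end, in the units of the state.
- get_obs(): the state, without advancing time (a new reading comes with each control period).
- get_image(name): name is "side" or "top" or "wrist"; returns (picture, depth): 420x560x3 uint8, blue, green, red; 420x560 float32, m along the optical axis (not along the pixel's ray), 0 where there is no reading.
- calibration(name): a dict with "fx", "fy", "cx", "cy" (pixels), "pose" (4x4, takes a point from camera to world coordinates). Camera axes: x right, y up, looking along -z (the intrinsics and any distortion apply to the point x, -y, -z); pixel columns grow to the right and rows downward; lengths in m; the calibration is good to about 2 mm. The wrist camera is an equidistant fisheye: a pixel r from the principal point sees the ray r / f radians off the axis. A picture is of the moment at which its call begins: read the wrist's pose just before it. calibration takes no time and is no camera call; for the wrist camera it gives the pose at the moment of the call.
- finish_job(): hands the job in; it is judged then, once.
The state is a dict: "t": time; "q": joint angles; "dq": joint speeds; "effort": joint torques, N m; "tool_pos": TCP position; "tool_rot": TCP orientation; "contact_force": force on the tool from outside, world axes, zero at the start; "wrist_torque": the same for the moment, N m; "opening": finger opening in m; "grip_force": force on a finger pad.
Only numpy, scipy, OpenCV 4.12 (cv2) and the standard library are available. Lean on these libraries where they do the work, as an engineer would, in place of code of your own. Each camera call takes 0.05 s, during which the arm holds its last target. There are 200 camera calls.

### The job

Three finished orange effects pedals stand on the bench mat for their final check. With the fingertips, press the footswitch of the pedal that has two knobs gently straight down to its stop, keep it down for a full second, then let it spring back up and raise the hand about 15 cm clear of it. Do not lift, tip or shove that pedal, and do not touch the other two pedals, the solder spool or the screwdriver.

Things in the scene. Friction and masses are not known exactly. Their poses are not given: they have to be found in the camera images.
- pedal_two: orange painted metal effects pedal, 120 (along its x) x 66 (y) x 39 mm (z), about 0.4 kg, loose on a 3 mm mat on the bench; origin at the centre of its underside, z up. Two black round knobs, 22 mm across, 15 mm tall (tops 54 mm above the underside), on the half of its top towards +x at x = 35, y = +18 and -18 mm. Its round steel footswitch stands on the other half at x = -35, y = 0
- switch_two_top (a point): centre of the top face of the two-knob pedal's footswitch cap: a flat steel disc 25 mm across, 8 mm thick, 61 mm above the pedal's underside when up (64 mm above the bench); it moves down with the cap
- switch_two (a joint): travel of that footswitch: 0 up, 0.006 m fully down. Pressed straight down (-z); a spring pushes back with 1.5 N at the top and 6 N at the bottom, where there is a hard stop. It springs back when let go. More than 30 N on it or the pedal is not gentle
- pedal_one: orange effects pedal, same case, size, weight, footswitch and origin as the two-knob pedal. One black round knob of the same size, at x = 35, y = 0 mm. Footswitch placed as on the two-knob pedal. Not to be touched
- pedal_three: orange effects pedal, same case, size, weight, footswitch and origin as the two-knob pedal. Three black round knobs of the same size, at x = 44, y = +18.5 and -18.5 mm and at x = 12, y = 0 mm. Footswitch placed as on the two-knob pedal. Not to be touched
- spool: solder spool standing upright on the mat: white flanges 60 mm across, silvery core, 40 mm tall; origin at the centre of its underside. Not to be touched
- screwdriver: screwdriver with a blue handle, 170 mm long, lying along its x on the mat, handle to -x; origin at its underside. Not to be touched
Things that resemble listed ones, but are neither listed nor needed, are in the scene too. Leave any green or pink look-alike of the pedal_two alone.

How it is judged:
By the outcome, as a careful person would: the job done as asked, in the order asked, and still so for the second after the job is handed in, with the robot touching nothing.
It also fails if it takes over 32 s, if anything falls off the work surface, if the arm or the gripper's body presses on something with over 40 N, if the wrist force passes 120 N, or if a joint passes its speed limit or range.

## Working session

There is one attempt and no reset: what is moved stays moved. The work goes in short steps, Python scripts to look and compute and a tool call to move; the robot and the scene stay as the last step left them, time stands still between calls to the robot, and variables do not carry over. Pictures are saved under pics/ and viewed, at most 10 in all, crops included, and the job is handed in when it is done.

Besides the shell and the picture viewer there is one more tool, called in YAML: its name, and indented under it one key for each argument. arm_command: Moves the arm, as the interface text tells. Its arguments: {"type":"object","properties":{"plan":{"type":"array"},"gripper":{"type":"number"},"force":{"type":"number"}},"required":["plan"]}

```bash
mkdir -p pics; python3 - <<'E'
from station import *
import cv2,numpy as np
o=get_obs();print(o)
for n in("top","side"):
    c=calibration(n);im,d=get_image(n);cv2.imwrite(f"pics/{n}.png",im);np.savez(f"{n}.npz",im=im,d=d,**c);print(n,c)
E
```

```text
{'t': 0.0, 'q': array([ 1.11198813e+00,  5.33626276e-02,  1.61429671e+00, -1.67624077e-05,
        1.47599994e+00, -1.19016560e-01]), 'dq': array([-0.0008852 ,  0.00081675, -0.00017718, -0.00197633,  0.00016439,
        0.00046175]), 'effort': array([ 2.06565608e-03, -3.93680763e+01, -3.70181572e+01, -1.03229474e-04,
        6.96208430e-03, -1.53163404e-05]), 'tool_pos': array([0.2080586 , 0.58873082, 0.24875779]), 'tool_rot': array([-0.53107985, -3.09579556,  0.00311859]), 'contact_force': array([-0.35985132,  0.7100345 ,  0.19409848]), 'wrist_torque': array([-0.01983511, -0.01937144, -0.05287136]), 'grip_force': 0.0, 'opening': 0.0856205180934933}
top {'fx': 542.6374750267195, 'fy': 542.6374750267195, 'cx': 279.3365787261674, 'cy': 200.70556583443297, 'pose': array([[-0.02751706,  0.98149904, -0.18947941,  0.28933409],
       [-0.99950247, -0.02993808, -0.00992627, -0.06353244],
       [-0.01541528,  0.189112  ,  0.98183452,  1.19407095],
       [ 0.        ,  0.        ,  0.        ,  1.        ]])}
side {'fx': 520.9717564112618, 'fy': 520.9717564112618, 'cx': 281.6078324305001, 'cy': 210.5184727816375, 'pose': array([[ 0.99721533,  0.05198378, -0.0534722 ,  0.45028814],
       [-0.0740942 ,  0.77200236, -0.63128631, -0.81958824],
       [ 0.00846402,  0.63349037,  0.77370428,  1.00502323],
       [ 0.        ,  0.        ,  0.        ,  1.        ]])}
```

View pics/top.png

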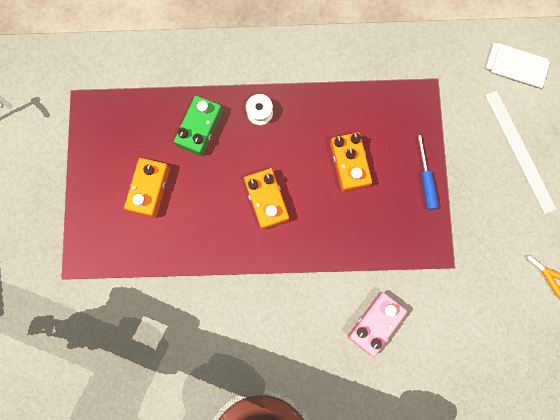

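View pics/side.png

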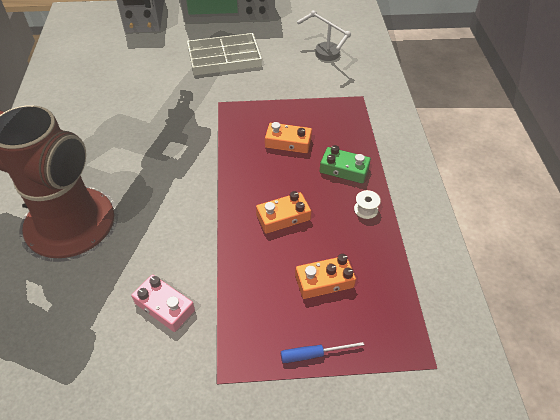

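The top picture shows the two-knob orange pedal at about (266,197), with its switch at (271,211) and its knobs at (253,184) and (268,179). In the side picture it is at (284,212), with the switch at (270,208).

```bash
python3 - <<'E'
import numpy as np,cv2
def P(f,u,v,z=None,d=None):
    R=f['pose'][:3,:3];t=f['pose'][:3,3]
    r=np.array([(u-f['cx'])/f['fx'],-(v-f['cy'])/f['fy'],-1])
    w=R@r
    return t+w*((z-t[2])/w[2] if d is None else d)
for n,(u0,v0) in(("top",(271,211)),("side",(270,208))):
    f=np.load(n+".npz");im=f['im'].astype(int);d=f['d']
    sub=im[v0-14:v0+15,u0-14:u0+15]
    pts=[]
    for v in range(v0-10,v0+11):
        for u in range(u0-10,u0+11):
            b,g,r=im[v,u]
            p=P(f,u,v,d=d[v,u])
            if b>130 and p[2]>0.058: pts.append([u,v,*p])
    pts=np.array(pts);print(n,len(pts),np.median(pts,0),pts.min(0)[:2],pts.max(0)[:2])
    m=(pts[:,:2].min(0)+pts[:,:2].max(0))/2
    print("bbox center@z.064",P(f,*m,z=.064),"mean",P(f,*pts[:,:2].mean(0),z=.064))
f=np.load("top.npz")
for k in((253,184),(268,179)):print(P(f,*k,z=.057))
for u in(251,253,268,271,260):pass
from station import calibration,get_obs
from scipy.spatial.transform import Rotation as Ro
print(Ro.from_rotvec(get_obs()['tool_rot']).as_matrix().round(4))
im,d=f['im'],f['d']
cv2.imwrite("pics/crop.png",np.hstack([cv2.resize(im[160:240,225:305],(400,400),interpolation=0),cv2.resize(np.load("side.npz")['im'][172:252,240:320],(400,400),interpolation=0)]))
E
```

```text
top 103 [ 2.71000000e+02  2.10000000e+02  4.87800556e-01 -3.38653989e-02
  6.36375174e-02] [266. 205.] [276. 215.]
bbox center@z.064 [ 0.48795062 -0.03393403  0.064     ] mean [ 0.48758062 -0.03376058  0.064     ]
side 65 [ 2.70000000e+02  2.06000000e+02  4.88643679e-01 -3.48920091e-02
  6.39371884e-02] [265. 202.] [274. 209.]
bbox center@z.064 [ 0.48803308 -0.03465121  0.064     ] mean [ 0.48809952 -0.03505726  0.064     ]
[0.54703673 0.00352473 0.057     ]
[ 0.55705549 -0.02896319  0.057     ]
[[-9.428e-01  3.332e-01 -8.000e-04]
 [ 3.332e-01  9.428e-01 -1.600e-03]
 [ 2.000e-04 -1.800e-03 -1.000e+00]]
```

View pics/crop.png

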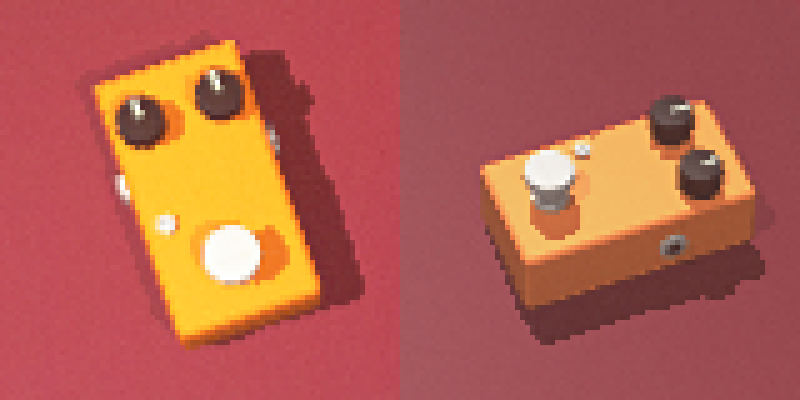

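Crop: two knobs confirmed, with the cap at (0.488, -0.034, 0.064). I'll shut the gripper and move above it at the current height.

arm_command:
  plan:
    - [[-3,-3.1,0,0,0,0],[-5.7,-6,0,0,0,0],[-8.5,-8.9,0,0,0,0],[-11.3,-11.8,0,0,0,0],[-14.1,-14.8,0,0,0,0],[-17,-17.8,0,0,0,0],[-19.8,-20.7,0,0,0,0],[-22.6,-23.7,0,0,0,0],[-25.5,-26.7,0,0,0,0],[-28.3,-29.6,0,0,0,0],[-31.1,-32.6,0,0,0,0],[-34,-35.6,0,0,0,0]]
  gripper: 1
  force: 20

```text
t: 1.1
tool_pos: [0.4102, 0.1385, 0.2498]
tool_rot: [0.531, 3.096, 0.0]
contact_force: [1.2, 0.7, 1.0]
opening: -0.0002
grip_force: 0.0
```

arm_command:
  plan:
    - [[-2.8,-2.9,0,0,0,0],[-5.6,-5.8,0,0,0,0],[-8.4,-8.7,0,0,0,0],[-11,-11.5,0,0,0,0],[-12.5,-13.1,0,0,0,0],[-13.2,-13.8,2,0,0,0],[-13.2,-13.8,4.5,0,0,0],[-13.2,-13.8,7,0,0,0],[-13.2,-13.8,9.5,0,0,0],[-13.2,-13.8,11,0,0,0],[-13.2,-13.8,12,0,0,0],[-13.2,-13.8,12,0,0,0]]

```text
t: 2.1
tool_pos: [0.4867, -0.0334, 0.127]
tool_rot: [-0.53, -3.091, -0.0]
contact_force: [0.2, 0.7, -0.8]
opening: -0.0001
grip_force: 0.0
```

```bash
python3 - <<'E'
from station import *
import cv2,numpy as np
print(get_obs()['contact_force'],get_obs()['tool_pos'])
a=get_image("side")[0][132:252,220:340];b=get_image("top")[0][150:250,215:315]
cv2.imwrite("pics/n.png",np.hstack([cv2.resize(x,(400,400),interpolation=0) for x in(a,b)]))
E
```

```text
[ 0.16386295  0.67024703 -0.81506973] [ 0.4866804  -0.03336138  0.12698549]
```

View pics/n.png

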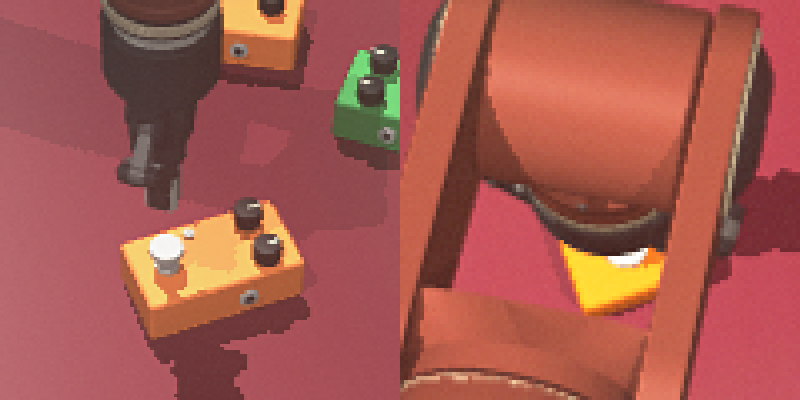

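Side view (left half): the shut fingertips are at (161,205), right above the cap at (167,245). I'll descend to just above the cap with a small lateral correction.

arm_command:
  plan:
    - [[-0.15,0,1,0,0,0],[-0.15,0,2,0,0,0],[-0.15,0,2.8,0,0,0],[-0.15,0,3.3,0,0,0],[-0.15,0,3.6,0,0,0],[-0.15,0,3.7,0,0,0],[-0.15,0,3.7,0,0,0],[-0.15,0,3.7,0,0,0]]

```text
t: 2.87
tool_pos: [0.4903, -0.0343, 0.0933]
tool_rot: [0.531, 3.096, -0.0]
contact_force: [-0.9, -0.4, 0.6]
opening: -0.0002
grip_force: 0.0
```

```bash
python3 - <<'E'
from station import *
import cv2,numpy as np
a=get_image("side")[0][162:242,230:310]
w=get_image("wrist")[0]
cv2.imwrite("pics/n2.png",np.hstack([cv2.resize(a,(400,400),interpolation=0),cv2.resize(w,(400,300))] if 0 else [cv2.resize(a,(300,300),interpolation=0),cv2.resize(w,(400,300))]))
o=get_obs();print(o['contact_force'],o['tool_pos'],o['tool_rot'])
E
```

```text
[-0.59570439 -0.52167112 -0.5975454 ] [ 0.49041748 -0.03435416  0.09348307] [ 5.30979074e-01  3.09544408e+00 -1.10517148e-04]
```

View pics/n2.png

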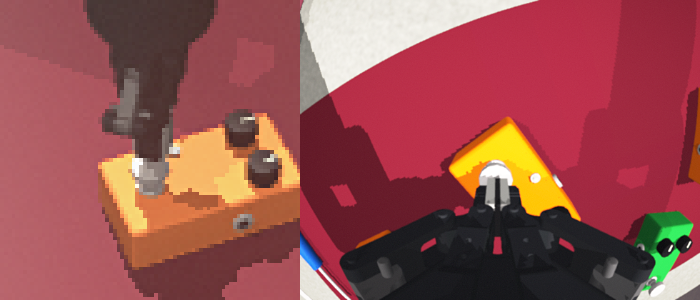

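Both views show the fingertips over the cap. I'll correct 2 mm in x and descend slowly to light contact.

arm_command:
  plan:
    - [[0.2,-0.1,0.3,0,0,0],[0.2,-0.1,0.6,0,0,0],[0.2,-0.1,0.8,0,0,0],[0.2,-0.1,0.9,0,0,0],[0.2,-0.1,1.0,0,0,0],[0.2,-0.1,1.1,0,0,0],[0.2,-0.1,1.2,0,0,0],[0.2,-0.1,1.3,0,0,0],[0.2,-0.1,1.3,0,0,0],[0.2,-0.1,1.3,0,0,0]]

```text
t: 3.8
tool_pos: [0.4877, -0.0345, 0.0801]
tool_rot: [-0.531, -3.096, 0.0]
contact_force: [-3.4, 0.8, 2.7]
opening: -0.0
grip_force: 1.7
```

arm_command:
  plan:
    - [[0,0,0.1,0,0,0],[0,0,0.2,0,0,0],[0,0,0.3,0,0,0],[0,0,0.3,0,0,0],[0,0,0.3,0,0,0]]

```text
t: 4.22
tool_pos: [0.4879, -0.0345, 0.0773]
tool_rot: [0.531, 3.096, -0.0]
contact_force: [-3.0, -0.1, 5.0]
opening: 0.0
grip_force: 2.7
```

arm_command:
  plan:
    - [[0,0,0.05,0,0,0],[0,0,0.1,0,0,0],[0,0,0.1,0,0,0],[0,0,0.1,0,0,0]]

```text
t: 4.55
tool_pos: [0.488, -0.0346, 0.0767]
tool_rot: [-0.531, -3.096, 0.0]
contact_force: [-5.2, 1.3, 8.8]
opening: 0.0001
grip_force: 4.0
```

arm_command:
  plan:
    - [[0.02,0,0.03,0,0,0],[0.04,-0.01,0.03,0,0,0],[0.04,-0.01,0.03,0,0,0]]

```text
t: 4.8
tool_pos: [0.4879, -0.0346, 0.0767]
tool_rot: [0.531, 3.096, 0.0]
contact_force: [-4.3, 0.5, 7.7]
opening: -0.0
grip_force: 4.2
```

arm_command:
  plan:
    - [[0.02,-0.01,0.05,0,0,0],[0.02,-0.01,0.05,0,0,0],[0.02,-0.01,0.05,0,0,0],[0.02,-0.01,0.05,0,0,0],[0.02,-0.01,0.05,0,0,0],[0.02,-0.01,0.05,0,0,0],[0.02,-0.01,0.05,0,0,0],[0.02,-0.01,0.05,0,0,0],[0.02,-0.01,0.05,0,0,0],[0.02,-0.01,0.05,0,0,0],[0.02,-0.01,0.05,0,0,0],[0.02,-0.01,0.05,0,0,0]]

```text
t: 5.8
tool_pos: [0.488, -0.0346, 0.0766]
tool_rot: [0.531, 3.095, 0.0]
contact_force: [-4.5, 1.9, 10.2]
opening: -0.0
grip_force: 5.3
```

arm_command:
  plan:
    - [[0,0,0,0,0,0],[0,0,0,0,0,0],[0,0,0,0,0,0],[0,0,0,0,0,0]]

```text
t: 6.13
tool_pos: [0.488, -0.0346, 0.0766]
tool_rot: [0.531, 3.095, 0.0]
contact_force: [-4.1, 1.7, 10.4]
opening: -0.0001
grip_force: 5.3
```

The cap was held at its stop for over a second: z stayed constant with about 10 N on it. Releasing slowly, then raising 15 cm.

arm_command:
  plan:
    - [[0,0,-0.2,0,0,0],[0,0,-0.4,0,0,0],[0,0,-0.6,0,0,0],[0,0,-0.9,0,0,0],[0,0,-1.3,0,0,0],[0,0,-2,0,0,0],[0,0,-3,0,0,0],[0,0,-4.5,0,0,0],[0,0,-6,0,0,0],[0,0,-8,0,0,0],[0,0,-10,0,0,0],[0,0,-12,0,0,0]]

```text
t: 7.13
tool_pos: [0.4871, -0.0346, 0.1968]
tool_rot: [0.531, 3.096, -0.0]
contact_force: [0.7, -0.2, -0.7]
opening: -0.0003
grip_force: 0.0
```

arm_command:
  plan:
    - [[0,0,-1.5,0,0,0],[0,0,-2.8,0,0,0],[0,0,-3.7,0,0,0],[0,0,-4,0,0,0],[0,0,-4,0,0,0],[0,0,-4,0,0,0],[0,0,-4,0,0,0]]

```text
t: 7.72
tool_pos: [0.4866, -0.0344, 0.2338]
tool_rot: [-0.531, -3.094, -0.0]
contact_force: [0.4, 0.8, -0.8]
opening: -0.0003
grip_force: 0.0
```

```bash
python3 - <<'E'
from station import *
import cv2,numpy as np
f0=np.load("side.npz")['im'];im,d=get_image("side")
s=np.s_[172:252,240:320]
cv2.imwrite("pics/e.png",np.hstack([cv2.resize(x[s],(400,400),interpolation=0) for x in(f0,im)]))
print(get_obs()['tool_pos'],get_obs()['contact_force'])
E
```

```text
[ 0.48659895 -0.03441328  0.23383022] [-0.01856528 -0.14601182  0.33313026]
```

View pics/e.png

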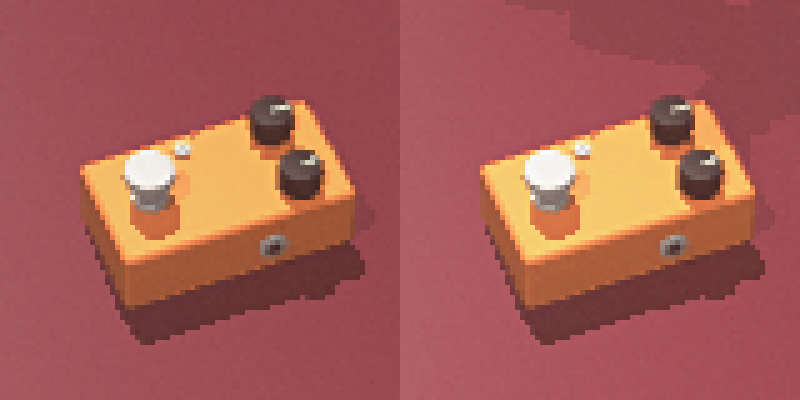

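Before (left) and after (right): the pedal has not moved, and the cap is back up at (150,175) in each half. The fingertips are about 15 cm above it.

```bash
python3 -c "
from station import *
print(finish_job())"
```

```text
the job is handed in; nothing more can be done
None
```

I pressed the two-knob pedal's footswitch to its stop with about 10 N, held it for over a second and let it spring back; the hand is now about 15 cm above it, the pedal has not moved, and the job is handed in.

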